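# Fetch the kitchen timer from behind the condiments

## Robot

A 7-joint arm with a two-finger parallel gripper is mounted at the origin on a cart in front of the work surface, level with it; the furniture and walls round the work are solid. World frame = base frame: x ahead of the robot, y to its left, z up, the work surface at z = 0. Lengths are in m, angles in rad, forces in N, time in s.
With the tool pointing down it reaches from about 0.4 to 0.85 m from the base axis. Payload 10.4 kg.
Tool frame: the origin (TCP) lies at the very end of the fingers, on their centre line; the grasp point (between the pads) lies 19 mm behind it; z points along the fingers, y is the line along which they close (so a half turn about z gives the same grasp; the last joint's range is limited). The gripper opens to 85 mm and grips with 20 to 120 N. Pads are 22 mm wide; open, the fingers measure 114 mm over their backs; the gripper's body (76 mm by 85 mm) begins 54 mm behind the grasp point. The pads swing forward as they close: fully open they stand 13 mm farther back than shut.
Start: joints at [1.153, 0.332, -0.065, 1.46, 0.022, 1.35, -0.088], TCP at [0.24, -0.577, 0.231] pointing down, gripper open.
Joint ranges: [-2.6, 2.6], [-0.5, 2.12], [-1.47, 1.34], [0.16, 2.42], [-1.27, 4.41], [0.06, 2.06], [-2.6, 2.6]. Speed limits (rad/s): [2.22, 2.22, 2.79, 2.79, 3.14, 3.14, 3.14].

## Interface

Orientations are given as a unit quaternion [x, y, z, w].
In Python, from workcell import manip, vision, order gives the robot as it stands. The module is installed in compiled form; this text tells all that it offers.
- The arm moves only by the tool move_arm, never from a script. Its argument "motion" is a list of rows, each a list of 3 entries, a list of its own where there are three numbers: the shift along the tool's x, y, z scaled (see below), then the turn, a rotation vector about the tool's x, y, z scaled (see below), then the opening, from -1 (shut) to 1 (fully open). In form: [[[dx, dy, dz], [wx, wy, wz], hand], ...]. A call has 1 to 12 rows; each row shifts and turns the commanded pose from where the row before left it, along the tool's axes as they then stand; what a row does not reach is not made up. The controller multiplies each number of a shift by 0.75 m and each number of a turn by pi/4 rad. A row lasts 1/10 s, in which the tool goes at most 50 mm and 8.59 degrees, less where a joint would pass 70% of its speed; a pose out of reach is approached as far as the arm can. A call with a number of a shift or a turn outside -1 to 1 is refused whole. A call with a gripper value outside its range is refused whole. The fingers move at their own pace and stop on an object; "newtons" is the grip in N (left out, the last holds). Time passes only in rows, so rows that do not move let the fingers close. It gives the time, the measured TCP pose, the force, the opening and the grip force at its end, in the units of the state.
- manip.get_obs(): the state, without advancing time (a new reading comes with each control period).
- vision.camera(name): name is "side" or "top"; returns a dict with "pixels" (420x560x3 uint8, red, green, blue), "fx", "fy", "cx", "cy" (pixels), "k1" (the pictures are not rectified: a ray, as slopes to the right and down, at radius r is drawn at 1 + k1 r^2 times it, then the intrinsics apply), "R" (3x3) and "t" (3): a world point X has camera coordinates R X + t. Camera axes: x right, y down, z forward; pixel columns grow to the right and rows downward; lengths in m; the calibration is good to about 2 mm. A picture is of the moment at which its call begins. There is no depth.
- order.hand_in(): hands the job in; it is judged then, once.
The state is a dict: "clock": time; "joint_pos": joint angles; "joint_velocities": joint speeds; "tau": joint torques, N m; "position": TCP position; "ee_rot": TCP orientation; "ft_force": force on the tool from outside, world axes, zero at the start; "torque": the same for the moment, N m; "grip_width": opening from 0.0 (shut) to 1.0 (fully open); "grasp_force": force on a finger pad.
Only numpy, scipy, OpenCV 4.12 (cv2) and the standard library are available. Lean on these libraries where they do the work, as an engineer would, in place of code of your own. Each camera call takes 0.05 s, during which the arm holds its last target. There are 200 camera calls.

## Task

The kitchen timer stands at the back of the wooden condiment tray, hemmed in by the salt shaker, the spice jar and the dropper bottle. First move those three onto the cork mat, standing up, leaving the timer where it is; then stand the timer in the middle of the round stone coaster; only after that put the three back on the tray, each upright on the very spot it came from. Do not tip any of them over, and leave the matchbox and the tea light where they are.

Things in the scene. Friction and masses are not known exactly. Their poses are not given: they have to be found in the camera images.
- tray: Light-wood tray, fixed, 140 (x) x 200 (y) mm, floor 10 mm thick, rim 8 mm wide and 16 mm high all round. Origin: centre of underside; z up; -x edge faces the robot, turned up to 25 degrees. Dark discs mark places on its floor, tray x, y in mm: back (35, 0) for the timer; left (18, 64), right (18, -64), front (-29, 0) for the other three, whose order varies.
- timer: Clockwork kitchen timer, upright: a cream round drum 52 mm across and 26 mm high, above it a red top 50 mm across up to 41 mm, then a red knob about 31 mm across up to 58 mm. Origin: centre of its underside; z up through the knob. It does not turn or come apart. About 85 g. It is lower than the three things round it.
- salt: Salt shaker: clear glass body with white salt and a grey domed cap, round, 44 mm across up to 74 mm, 34 mm across above, 90 mm high. Origin: centre of its underside; z up through the cap. Its foot is slightly rounded: it may lean about 2 degrees. About 100 g.
- spice: Spice jar: stout glass jar with a wide yellow screw cap and a paper label, 44 mm across, 100 mm high, the cap the top 20 mm. Origin: centre of its underside; z up. About 110 g.
- dropper: Dropper bottle: slim brown glass bottle with a black pipette bulb on top, round, 33 mm across up to 70 mm, neck 24 mm across, bulb 13 mm across, 102 mm high in all. Origin: centre of its underside; z up. About 70 g.
- mat: Flat cork mat, fixed, 250 (its x) x 110 (its y) x 4 mm thick, to one side of the tray, left or right; the side area for the three cleared things. Origin: centre of its underside, on the table; its long side lies roughly along world x.
- coaster: Round pale stone coaster, fixed, 95 mm across, 8 mm thick, on the other side of the tray. Origin: centre of its underside, on the table; the timer goes on its middle.
- matches: Matchbox, 36 x 54 x 15 mm, dark blue and brown, lying on the table before one front corner of the tray; not to be moved. Origin: centre of its underside.
- candle: Tea light: small round candle in a low metal cup, 38 mm across, 15 mm high, on the table before the other front corner of the tray; not to be moved. Origin: centre of its underside.

How it is judged:
On the way, in this order (a step that is already met when the one before it is completed fails the run):
1. the salt shaker, spice jar and dropper bottle all stand on the cork mat, the timer still in its place (x of salt in the frame of mat between -0.125 and 0.125 m and y of salt in the frame of mat between -0.055 and 0.055 m and z of salt in the frame of mat between -0.002 and 0.01 m and angle between each of salt, spice, dropper's own z axis and vertical below 0.15 rad and linear speed of each of salt, spice, dropper below 0.03 m/s and x of spice in the frame of mat between -0.125 and 0.125 m and y of spice in the frame of mat between -0.055 and 0.055 m and z of spice in the frame of mat between -0.002 and 0.01 m and x of dropper in the frame of mat between -0.125 and 0.125 m and y of dropper in the frame of mat between -0.055 and 0.055 m and z of dropper in the frame of mat between -0.002 and 0.01 m and distance of timer from where it was at the start of the episode below 0.015 m), for 0.2 s.
2. the timer stands in the middle of the coaster, let go, while the three still stand on the mat (horizontal distance between timer and coaster below 0.015 m and z of timer in the frame of coaster between 0.004 and 0.013 m and angle between each of timer, salt, spice, dropper's own z axis and vertical below 0.15 rad and linear speed of each of timer, salt, spice, dropper below 0.03 m/s and contact force between the fingers and timer below 0.1 N and x of salt in the frame of mat between -0.125 and 0.125 m and y of salt in the frame of mat between -0.055 and 0.055 m and z of salt in the frame of mat between -0.002 and 0.01 m and x of spice in the frame of mat between -0.125 and 0.125 m and y of spice in the frame of mat between -0.055 and 0.055 m and z of spice in the frame of mat between -0.002 and 0.01 m and x of dropper in the frame of mat between -0.125 and 0.125 m and y of dropper in the frame of mat between -0.055 and 0.055 m and z of dropper in the frame of mat between -0.002 and 0.01 m), for 0.2 s.
At the end, for the whole second after the job is handed in: The timer stands upright at rest on the coaster, within 15 mm of its middle; the salt shaker, spice jar and dropper bottle stand upright at rest on the tray, each within 15 mm of where it stood at the start (horizontal distance between timer and coaster below 0.015 m and z of timer in the frame of coaster between 0.004 and 0.013 m and angle between each of timer, salt, spice, dropper's own z axis and vertical below 0.15 rad and linear speed of each of timer, salt, spice, dropper below 0.03 m/s and distance of each of salt, spice, dropper from where it was at the start of the episode below 0.015 m); the robot touches nothing.
It fails at once if the timer, salt shaker, spice jar, or dropper bottle is tipped over (angle between any of salt, spice, dropper, timer's own z axis and vertical above 0.7 rad).
It fails at once if the matchbox or the tea light is moved by more than 20 mm (distance of any of matches, candle from where it was at the start of the episode above 0.02 m).
It also fails if it takes over 141 s, if anything falls off the work surface, if the arm or the gripper's body presses on something with over 40 N, if the wrist force passes 120 N, or if a joint passes its speed limit or range.

## Working session

There is one attempt and no reset: what is moved stays moved. The work goes in short steps, Python scripts to look and compute and a tool call to move; the robot and the scene stay as the last step left them, time stands still between calls to the robot, and variables do not carry over. Pictures are saved under pics/ and viewed, at most 14 in all, crops included, and the job is handed in when it is done.

Besides the shell and the picture viewer there is one more tool, called as name([rows], argument=value, ...), one row to a line, values as JSON. move_arm: Moves the arm, as the interface text tells. Its arguments: {"type":"object","properties":{"motion":{"type":"array"},"newtons":{"type":"number"}},"required":["motion"]}

```bash
mkdir -p pics; python3 - <<'E'
from workcell import manip, vision
import cv2
for n in ("top","side"):
    c=vision.camera(n); cv2.imwrite(f"pics/{n}0.png",cv2.resize(c["pixels"][:,:,::-1],(800,600),interpolation=cv2.INTER_CUBIC))
    print(n,{k:v for k,v in c.items() if k!="pixels"})
print(manip.get_obs())
E
```

```text
top {'fx': 481.7919383760317, 'fy': 481.7919383760317, 'cx': 278.74025025033666, 'cy': 207.68763831038734, 'k1': 0.04066639460635291, 'R': array([[ 0.02835565, -0.999538  , -0.01094248],
       [-0.99710681, -0.02751093, -0.07086008],
       [ 0.0705263 ,  0.0129201 , -0.99742624]]), 't': array([-0.01303729,  0.49150911,  1.17254454])}
side {'fx': 407.208925492896, 'fy': 407.208925492896, 'cx': 283.7168171993914, 'cy': 209.72278589571604, 'k1': 0.02714510438997198, 'R': array([[ 0.99972655, -0.01444887,  0.01838646],
       [ 0.00999957, -0.44661083, -0.89467244],
       [ 0.0211386 ,  0.89461165, -0.44634422]]), 't': array([-0.4949702 ,  0.04750967,  0.86502957])}
{'clock': 0.1, 'joint_pos': array([ 1.15338949,  0.33282227, -0.06471214,  1.46086553,  0.02159158,
        1.3498643 , -0.08851317]), 'joint_velocities': array([ 7.42269725e-04, -1.23460439e-03, -6.85051611e-06, -1.80529887e-03,
        4.05241831e-04, -7.53897182e-04, -1.58506247e-03]), 'tau': array([ 3.41371582e-03, -6.26746917e+01,  5.03903534e-02, -3.92427814e+01,
        1.63679692e-02,  7.01827972e-03,  2.18108573e-05]), 'position': array([ 0.24027442, -0.5766128 ,  0.2305831 ]), 'ee_rot': array([ 9.80577384e-01,  1.96131574e-01, -1.45265188e-04, -6.15285506e-04]), 'ft_force': array([-0.24462418, -0.32187868, -0.3245861 ]), 'torque': array([ 0.03733262, -0.01745953, -0.01802748]), 'grasp_force': 0.0, 'grip_width': 1.0018273570420495}
```

View pics/top0.png

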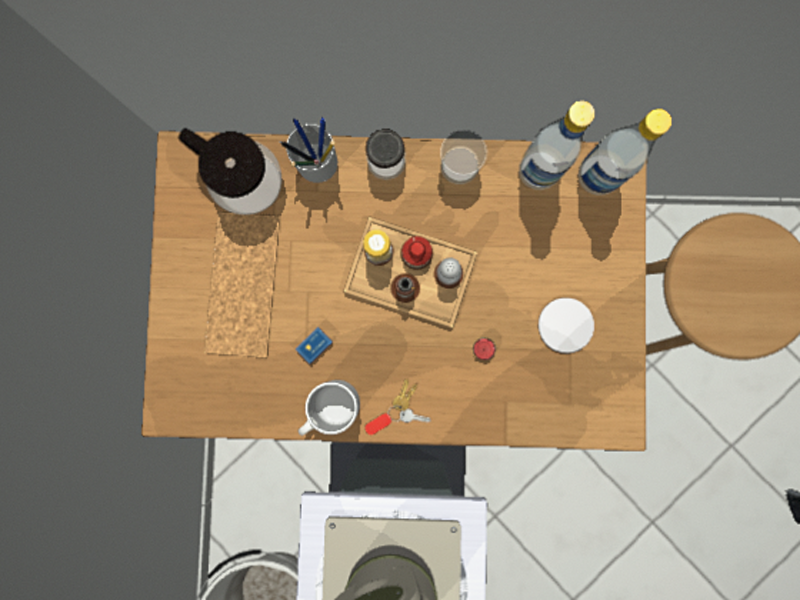

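View pics/side0.png

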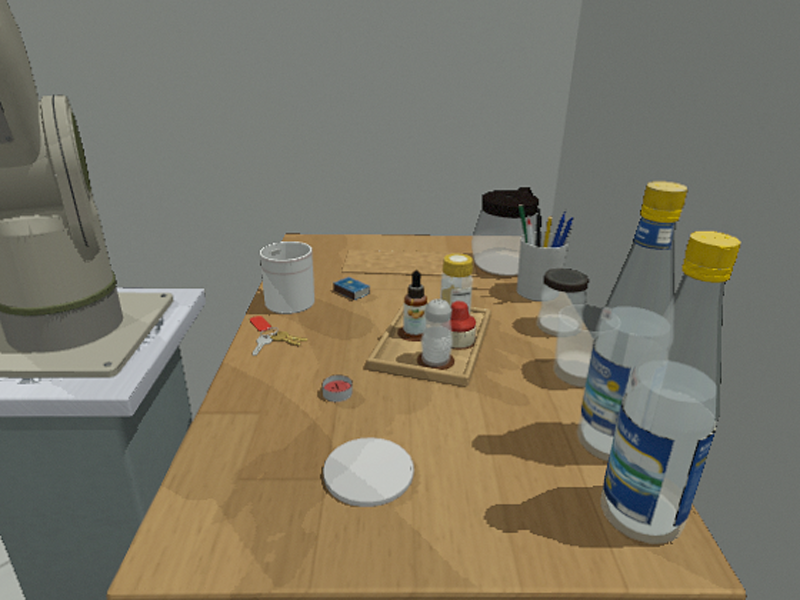

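The top view shows the spice jar on the left spot (377,243), dropper in front (405,287), salt on the right (449,270) and timer at (417,252). The mat lies left, around (241,285), and the coaster right at (567,325). A jug overlaps the mat's far end. Next I'll enlarge the parts that matter.

```bash
python3 - <<'E'
import cv2, numpy as np
from workcell import vision
ims=[vision.camera("top")["pixels"] for _ in range(1)]
a=ims[0][:,:,::-1]; cv2.imwrite("pics/raw.png",a)
# raw crop cols 235..345, rows 148..233 at x7
cv2.imwrite("pics/c1.png",cv2.resize(a[148:233,235:345],None,fx=7,fy=7,interpolation=cv2.INTER_CUBIC))
b=vision.camera("side")["pixels"][:,:,::-1]
# cols 235..355, rows 165..275 x5.4
cv2.imwrite("pics/c2.png",cv2.resize(b[170:270,230:360],None,fx=6,fy=6,interpolation=cv2.INTER_CUBIC))
E
```

```text
(no output)
```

View pics/c1.png

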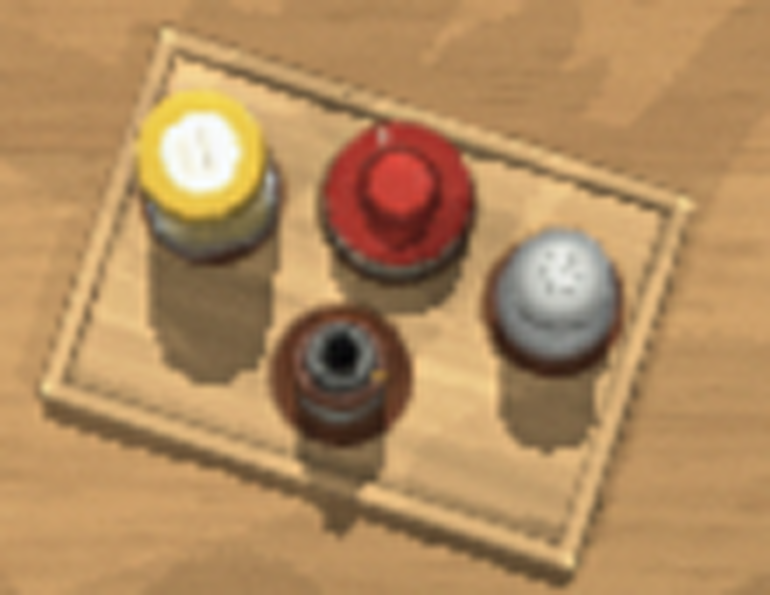

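View pics/c2.png

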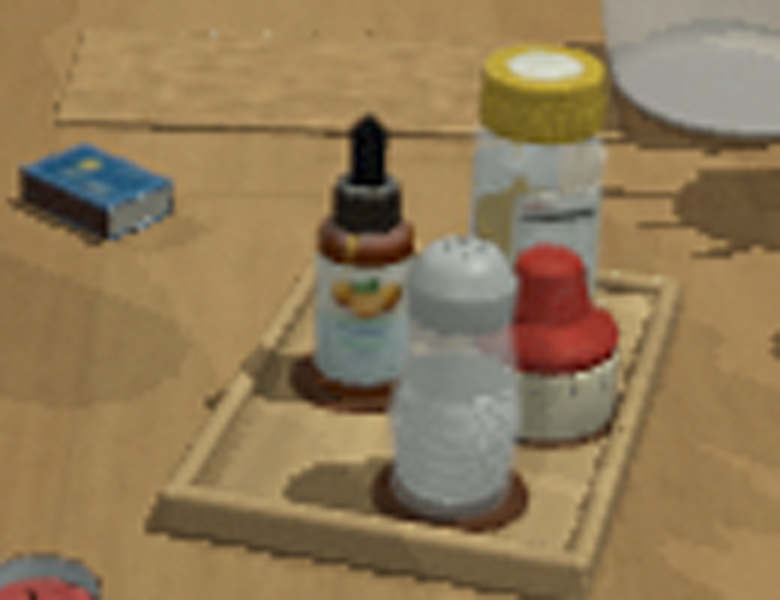

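The enlarged crops give the tray's rim corners near (165,28), (693,205), (572,566) and (45,385). The cap tops are the spice at (202,155), knob at (400,183), salt at (560,268) and bulb at (341,352). I'll fit the geometry from these.

```bash
cat > h.py <<'E'
import numpy as np, cv2
from workcell import manip, vision
_c={}
def cam(n):
    if n not in _c: _c[n]=vision.camera(n)
    return _c[n]
def K(c): return np.array([[c["fx"],0,c["cx"]],[0,c["fy"],c["cy"]],[0,0,1.]])
def unproj(n,uv,z):
    c=cam(n); p=cv2.undistortPoints(np.array([[uv]],float),K(c),np.array([c["k1"],0,0,0,0.]))[0,0]
    C=-c["R"].T@c["t"]; d=c["R"].T@np.array([p[0],p[1],1]); return (C+d*(z-C[2])/d[2])[:2]
def proj(n,X):
    c=cam(n); return cv2.projectPoints(np.array([X],float),cv2.Rodrigues(c["R"])[0],c["t"],K(c),np.array([c["k1"],0,0,0,0.]))[0][0,0]
def crop(u,v,s,ox,oy): return ((u+.5)/s-.5+ox,(v+.5)/s-.5+oy)
E
python3 - <<'E'
from h import *
from scipy.optimize import least_squares
np.set_printoptions(precision=4,suppress=True)
t=lambda u,v,z: unproj("top",crop(u,v,7,235,148),z)
s=lambda u,v,z: unproj("side",crop(u,v,6,230,170),z)
f=lambda u,v,z: unproj("top",crop(u,v,800/560,0,0),z)
g=lambda u,v,z: unproj("side",crop(u,v,800/560,0,0),z)
cor=np.array([t(165,28,.016),t(693,205,.016),t(572,566,.016),t(45,385,.016)]); print("corners",cor)
loc=np.array([[.07,.1],[.07,-.1],[-.07,-.1],[-.07,.1]])
R=lambda a: np.array([[np.cos(a),-np.sin(a)],[np.sin(a),np.cos(a)]])
r=least_squares(lambda q:(loc@R(q[2]).T+q[:2]-cor).ravel(),[.5,0,-.3]); print("tray",r.x,"res",r.fun)
for n,l in dict(back=(.035,0),left=(.018,.064),right=(.018,-.064),front=(-.029,0)).items(): print(n,R(r.x[2])@l+r.x[:2])
print("spice",t(202,155,.11),"timer",t(400,183,.068),"salt",t(560,268,.1),"drop",t(341,352,.112))
print("side: spice",s(544,65,.11),"timer",s(550,262,.067),"salt",s(462,249,.099),"drop",s(369,118,.112),"salt base",s(455,490,.012))
print("coaster",f(567,325,.008),g(368,470,.008),"matches",f(314,344,.015),"candle",f(484,349,.015))
print("mat",f(206,354,.004),f(268,358,.004),f(217,214,.004),f(277,262,.004), f(206,354,.004))
print("jug base near",g(497,275,0),"left",g(474,262,0),"mug",f(332,408,.09))
E
```

```text
corners [[ 0.6305  0.056 ]
 [ 0.5721 -0.133 ]
 [ 0.4432 -0.0931]
 [ 0.5019  0.0945]]
tray [ 0.5369 -0.0189 -0.2995] res [ 0.0028 -0.      0.0022 -0.0021 -0.0026 -0.0007 -0.0023  0.0028]
back [ 0.5704 -0.0292]
left [0.573  0.0369]
right [ 0.5352 -0.0854]
front [ 0.5092 -0.0103]
spice [0.5713 0.037 ] timer [ 0.5698 -0.0285] salt [ 0.5385 -0.0814] drop [ 0.5077 -0.0102]
side: spice [0.5709 0.0376] timer [ 0.569 -0.031] salt [ 0.5345 -0.0856] drop [ 0.5075 -0.0152] salt base [ 0.5359 -0.0868]
coaster [ 0.4517 -0.2919] [ 0.4517 -0.2958] matches [0.4064 0.144 ] candle [ 0.4062 -0.1489]
mat [0.384  0.3323] [0.38   0.2244] [0.6302 0.3247] [0.5482 0.2157] [0.384  0.3323]
jug base near [0.6681 0.2244] left [0.6327 0.2855] mug [0.305  0.1012]
```

```bash
cat >> h.py <<'E'
from scipy.spatial.transform import Rotation as Ro
def down(psi): a=np.radians(psi)/2; return Ro.from_quat([np.cos(a),np.sin(a),0,0])
def plan(*wps, p=None, R=None):
    """wps: (x,y,z,psi deg). For each: turn in place, then shift; units totals and row counts."""
    o=manip.get_obs(); p=np.array(o["position"]) if p is None else np.array(p); R=Ro.from_quat(o["ee_rot"]) if R is None else R
    print("clock %.1f grip %.3f gf %.1f"%(o["clock"],o["grip_width"],o["grasp_force"]), "pos",np.round(p,4))
    for x,y,z,psi in wps:
        T=down(psi); w=(R.inv()*T).as_rotvec(); n=max(1,int(np.ceil(np.linalg.norm(w)/.145)))
        q=np.array([x,y,z]); d=T.inv().apply(q-p); m=max(1,int(np.ceil(np.linalg.norm(d)/.045)))
        print("turn",n,"x",np.round(w/(np.pi/4)/n,4),"| shift",m,"x",np.round(d/.75/m,4)); p,R=q,T
E
python3 -c "
from h import *
plan((.508,-.011,.2,-17),(.508,-.011,.044,-17))"
```

```text
clock 0.3 grip 1.000 gf 0.0 pos [ 0.2404 -0.5768  0.2311]
turn 5 x [-1.000e-04  0.000e+00  1.761e-01] | shift 14 x [ 0.0086 -0.059   0.003 ]
turn 1 x [0. 0. 0.] | shift 4 x [0.    0.    0.052]
```

move_arm([
  [[0,0,0],[0,0,0.176],1],
  [[0,0,0],[0,0,0.176],1],
  [[0,0,0],[0,0,0.176],1],
  [[0,0,0],[0,0,0.176],1],
  [[0,0,0],[0,0,0.176],1],
  [[0.0086,-0.059,0.003],[0,0,0],1],
  [[0.0086,-0.059,0.003],[0,0,0],1],
  [[0.0086,-0.059,0.003],[0,0,0],1],
  [[0.0086,-0.059,0.003],[0,0,0],1],
  [[0.0086,-0.059,0.003],[0,0,0],1],
  [[0.0086,-0.059,0.003],[0,0,0],1],
  [[0.0086,-0.059,0.003],[0,0,0],1],
], newtons=30)

```text
clock: 1.5
position: [0.3745, -0.2922, 0.2157]
ee_rot: [0.989, -0.148, 0.0, 0.0]
ft_force: [1.5, 0.3, -0.7]
grip_width: 1.002
grasp_force: 0.0
```

move_arm([
  [[0.0086,-0.059,0.003],[0,0,0],1],
  [[0.0086,-0.059,0.003],[0,0,0],1],
  [[0.0086,-0.059,0.003],[0,0,0],1],
  [[0.0086,-0.059,0.003],[0,0,0],1],
  [[0.0086,-0.059,0.003],[0,0,0],1],
  [[0.0086,-0.059,0.003],[0,0,0],1],
  [[0.0086,-0.059,0.003],[0,0,0],1],
  [[0,0,0],[0,0,0],1],
  [[0,0,0],[0,0,0],1],
])

```text
clock: 2.4
position: [0.5077, -0.0099, 0.1996]
ee_rot: [0.989, -0.147, -0.0, -0.0]
ft_force: [-0.1, -0.3, 0.8]
grip_width: 1.001
grasp_force: 0.0
```

```bash
python3 -c "
from h import *
plan((.508,-.012,.2,-17),(.508,-.012,.044,-17))"
```

```text
clock 2.4 grip 1.001 gf 0.0 pos [ 0.5077 -0.0099  0.1996]
turn 1 x [-0.      0.0005  0.0034] | shift 1 x [ 0.0011  0.0026 -0.0005]
turn 1 x [0. 0. 0.] | shift 4 x [0.    0.    0.052]
```

move_arm([
  [[0.001,0.002,0.05],[0,0,0],1],
  [[0,0,0.04],[0,0,0],1],
  [[0,0,0.04],[0,0,0],1],
  [[0,0,0.04],[0,0,0],1],
  [[0,0,0.037],[0,0,0],1],
  [[0,0,0],[0,0,0],1],
  [[0,0,0],[0,0,0],-1],
  [[0,0,0],[0,0,0],-1],
  [[0,0,0],[0,0,0],-1],
  [[0,0,0],[0,0,0],-1],
  [[0,0,0],[0,0,0],-1],
  [[0,0,0],[0,0,0],-1],
])

```text
clock: 3.6
position: [0.509, -0.0125, 0.0458]
ee_rot: [0.989, -0.148, 0.001, 0.0]
ft_force: [-0.5, -0.4, 7.0]
grip_width: 0.371
grasp_force: 29.1
```

move_arm([
  [[0,0,0],[0,0,0],-1],
  [[0,0,0],[0,0,0],-1],
  [[0,0,0],[0,0,0],-1],
])

```text
clock: 3.9
position: [0.509, -0.0126, 0.0458]
ee_rot: [0.989, -0.148, 0.001, 0.0]
ft_force: [-0.2, -0.3, 7.1]
grip_width: 0.37
grasp_force: 29.1
```

```bash
python3 -c "
from h import *
plan((.508,-.012,.18,-17),(.493,.275,.18,-17),(.493,.275,.041,-17))
cv2.imwrite('pics/s1.png',cv2.resize(vision.camera('side')['pixels'][120:280,200:400,::-1],None,fx=3.5,fy=3.5))"
```

```text
clock 3.9 grip 0.370 gf 29.1 pos [ 0.509  -0.0126  0.0458]
turn 1 x [-0.0002 -0.003   0.0004] | shift 3 x [-0.0005 -0.0001 -0.0597]
turn 1 x [0. 0. 0.] | shift 7 x [-0.0187 -0.0514  0.    ]
turn 1 x [0. 0. 0.] | shift 4 x [0.     0.     0.0463]
```

View pics/s1.png

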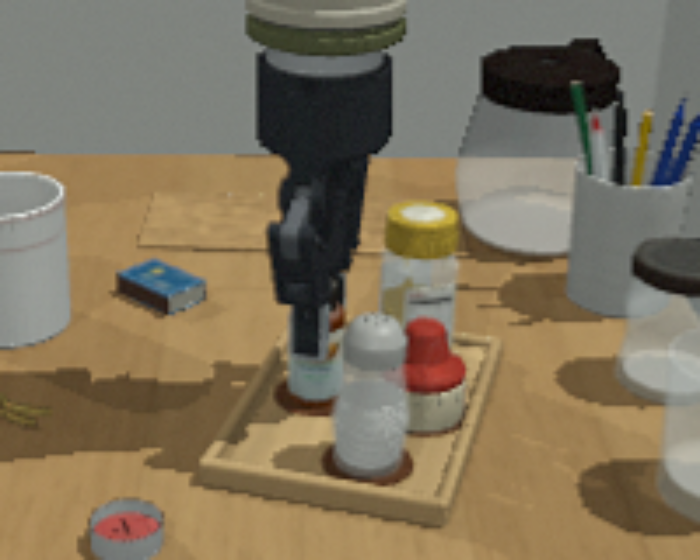

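The pads hold the dropper near (315,330), nothing else is touched.

move_arm([
  [[0,0,-0.03],[0,0,0],-1],
  [[0,0,-0.05],[0,0,0],-1],
  [[0,0,-0.05],[0,0,0],-1],
  [[0,0,-0.05],[0,0,0],-1],
  [[-0.011,-0.03,0],[0,0,0],-1],
  [[-0.018,-0.05,0],[0,0,0],-1],
  [[-0.018,-0.05,0],[0,0,0],-1],
  [[-0.018,-0.05,0],[0,0,0],-1],
  [[-0.018,-0.05,0],[0,0,0],-1],
  [[-0.018,-0.05,0],[0,0,0],-1],
  [[-0.018,-0.05,0],[0,0,0],-1],
  [[-0.011,-0.03,0],[0,0,0],-1],
])

```text
clock: 5.15
position: [0.4925, 0.2774, 0.1797]
ee_rot: [0.989, -0.146, -0.0, -0.001]
ft_force: [-0.4, 0.2, -1.2]
grip_width: 0.37
grasp_force: 30.1
```

move_arm([
  [[0,0,0],[0,0,0],-1],
  [[0,0,0],[0,0,0],-1],
])

```text
clock: 5.35
position: [0.4933, 0.2744, 0.1795]
ee_rot: [0.989, -0.147, 0.0, 0.0]
ft_force: [0.3, -0.1, -1.2]
grip_width: 0.37
grasp_force: 30.1
```

```bash
python3 -c "
from h import *
plan((.493,.275,.06,-17),(.493,.275,.041,-17))"
```

```text
clock 5.3 grip 0.370 gf 30.1 pos [0.4933 0.2744 0.1795]
turn 1 x [ 0.0007 -0.0001  0.002 ] | shift 3 x [-0.0002 -0.0002  0.0531]
turn 1 x [0. 0. 0.] | shift 1 x [0.     0.     0.0253]
```

move_arm([
  [[0,0,0.04],[0,0,0],-1],
  [[0,0,0.04],[0,0,0],-1],
  [[0,0,0.04],[0,0,0],-1],
  [[0,0,0.04],[0,0,0],-1],
  [[0,0,0.012],[0,0,0],-1],
  [[0,0,0.008],[0,0,0],-1],
  [[0,0,0.005],[0,0,0],-1],
  [[0,0,0],[0,0,0],-1],
  [[0,0,0],[0,0,0],-1],
])

```text
clock: 6.25
position: [0.4942, 0.2745, 0.0418]
ee_rot: [0.989, -0.148, 0.001, -0.0]
ft_force: [-0.4, -0.7, -0.6]
grip_width: 0.367
grasp_force: 30.1
```

move_arm([
  [[0,0,0.002],[0,0,0],-1],
  [[0,0,0],[0,0,0],-1],
  [[0,0,0],[0,0,0],-0.1],
  [[0,0,0],[0,0,0],0.2],
  [[0,0,0],[0,0,0],0.6],
  [[0,0,0],[0,0,0],1],
  [[0,0,0],[0,0,0],1],
  [[0,0,0],[0,0,0],1],
  [[0,0,-0.03],[0,0,0],1],
  [[0,0,-0.05],[0,0,0],1],
  [[0,0,-0.05],[0,0,0],1],
  [[0,0,-0.05],[0,0,0],1],
])

```text
clock: 7.45
position: [0.4933, 0.2742, 0.1757]
ee_rot: [0.989, -0.148, -0.0, 0.0]
ft_force: [0.9, 1.2, -0.5]
grip_width: 0.999
grasp_force: 0.0
```

```bash
python3 -c "
from h import *
plan((.572,.037,.18,73),(.572,.037,.05,73))
cv2.imwrite('pics/s2.png',cv2.resize(vision.camera('side')['pixels'][120:280,200:400,::-1],None,fx=3.5,fy=3.5))"
```

```text
clock 7.5 grip 0.999 gf 0.0 pos [0.4933 0.2742 0.1757]
turn 11 x [ 0.      0.     -0.1818] | shift 6 x [-0.0453  0.0321 -0.001 ]
turn 1 x [0. 0. 0.] | shift 3 x [0.     0.     0.0578]
```

View pics/s2.png

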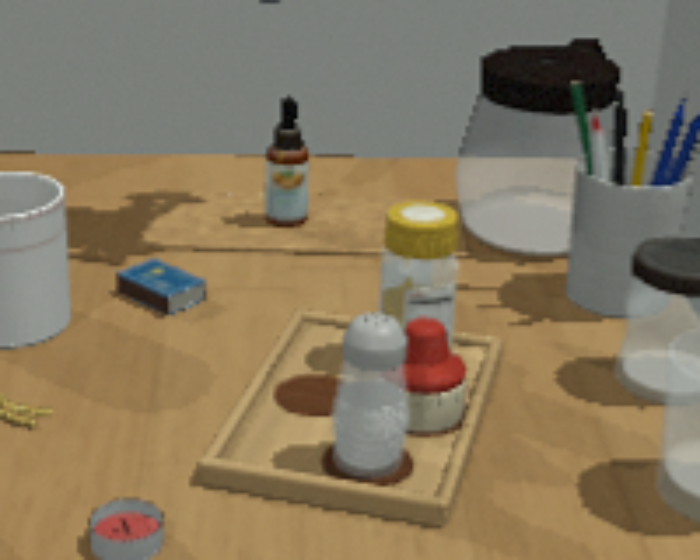

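The dropper stands on the mat at (287,190). Now the spice jar.

move_arm([
  [[0,0,0],[0,0,-0.1818],1],
  [[0,0,0],[0,0,-0.1818],1],
  [[0,0,0],[0,0,-0.1818],1],
  [[0,0,0],[0,0,-0.1818],1],
  [[0,0,0],[0,0,-0.1818],1],
  [[0,0,0],[0,0,-0.1818],1],
  [[0,0,0],[0,0,-0.1818],1],
  [[0,0,0],[0,0,-0.1818],1],
  [[0,0,0],[0,0,-0.1818],1],
  [[0,0,0],[0,0,-0.1818],1],
  [[0,0,0],[0,0,-0.1818],1],
  [[0,0,0],[0,0,0],1],
])

```text
clock: 8.7
position: [0.4935, 0.2741, 0.174]
ee_rot: [0.803, 0.596, -0.0, -0.0]
ft_force: [0.1, -0.5, -0.6]
grip_width: 0.995
grasp_force: 0.0
```

move_arm([
  [[-0.0453,0.0321,-0.001],[0,0,0],1],
  [[-0.0453,0.0321,-0.001],[0,0,0],1],
  [[-0.0453,0.0321,-0.001],[0,0,0],1],
  [[-0.0453,0.0321,-0.001],[0,0,0],1],
  [[-0.0453,0.0321,-0.001],[0,0,0],1],
  [[-0.0453,0.0321,-0.001],[0,0,0],1],
  [[0,0,0],[0,0,0],1],
  [[0,0,0],[0,0,0],1],
])

```text
clock: 9.5
position: [0.5723, 0.0362, 0.1786]
ee_rot: [0.806, 0.593, -0.0, -0.0]
ft_force: [-0.4, 0.6, 0.1]
grip_width: 1.0
grasp_force: 0.0
```

```bash
python3 -c "
from h import *
plan((.572,.037,.05,73))"
```

```text
clock 9.5 grip 1.000 gf 0.0 pos [0.5723 0.0362 0.1786]
turn 1 x [-0.0002 -0.0001 -0.0071] | shift 3 x [ 0.0003 -0.0002  0.0572]
```

move_arm([
  [[0.001,0,0.04],[0,0,0],1],
  [[0,0,0.045],[0,0,0],1],
  [[0,0,0.045],[0,0,0],1],
  [[0,0,0.042],[0,0,0],1],
  [[0,0,0],[0,0,0],1],
  [[0,0,0],[0,0,0],-1],
  [[0,0,0],[0,0,0],-1],
  [[0,0,0],[0,0,0],-1],
  [[0,0,0],[0,0,0],-1],
  [[0,0,0],[0,0,0],-1],
  [[0,0,0],[0,0,0],-1],
  [[0,0,0],[0,0,0],-1],
])

```text
clock: 10.7
position: [0.5737, 0.0383, 0.0521]
ee_rot: [0.804, 0.595, 0.001, 0.001]
ft_force: [-0.7, 0.9, 5.7]
grip_width: 0.566
grasp_force: 30.4
```

move_arm([
  [[0,0,0],[0,0,0],-1],
  [[0,0,-0.03],[0,0,0],-1],
  [[0,0,-0.05],[0,0,0],-1],
  [[0,0,-0.05],[0,0,0],-1],
  [[0,0,-0.05],[0,0,0],-1],
  [[0,0,0],[0,0,0],-1],
])

```text
clock: 11.3
position: [0.5753, 0.0385, 0.1918]
ee_rot: [0.804, 0.595, 0.004, 0.003]
ft_force: [0.6, -1.0, -1.3]
grip_width: 0.566
grasp_force: 31.6
```

```bash
python3 -c "
from h import *
plan((.5721,.037,.185,-17),(.56,.275,.185,-17))"
```

```text
clock 11.3 grip 0.566 gf 31.6 pos [0.5753 0.0385 0.1918]
turn 11 x [ 0.0006 -0.0012  0.1818] | shift 1 x [-0.0035  0.0032  0.009 ]
turn 1 x [0. 0. 0.] | shift 6 x [-0.018  -0.0498  0.    ]
```

move_arm([
  [[0,0,0],[0,0,0.1818],-1],
  [[0,0,0],[0,0,0.1818],-1],
  [[0,0,0],[0,0,0.1818],-1],
  [[0,0,0],[0,0,0.1818],-1],
  [[0,0,0],[0,0,0.1818],-1],
  [[0,0,0],[0,0,0.1818],-1],
  [[0,0,0],[0,0,0.1818],-1],
  [[0,0,0],[0,0,0.1818],-1],
  [[0,0,0],[0,0,0.1818],-1],
  [[0,0,0],[0,0,0.1818],-1],
  [[0,0,0],[0,0,0.1818],-1],
  [[0,0,0],[0,0,0],-1],
])

```text
clock: 12.5
position: [0.5724, 0.038, 0.1853]
ee_rot: [0.989, -0.149, 0.0, -0.0]
ft_force: [-0.1, 0.2, -0.7]
grip_width: 0.566
grasp_force: 31.6
```

move_arm([
  [[-0.011,-0.035,0],[0,0,0],-1],
  [[-0.018,-0.05,0],[0,0,0],-1],
  [[-0.018,-0.05,0],[0,0,0],-1],
  [[-0.018,-0.05,0],[0,0,0],-1],
  [[-0.018,-0.05,0],[0,0,0],-1],
  [[-0.018,-0.04,0],[0,0,0],-1],
  [[-0.009,-0.02,0],[0,0,0],-1],
  [[0,0,0],[0,0,0],-1],
  [[0,0,0],[0,0,0],-1],
])

```text
clock: 13.4
position: [0.5585, 0.2723, 0.1848]
ee_rot: [0.989, -0.147, 0.0, 0.0]
ft_force: [0.3, 0.0, -1.0]
grip_width: 0.572
grasp_force: 31.6
```

```bash
python3 -c "
from h import *
plan((.56,.275,.06,-17),(.56,.275,.0465,-17))"
```

```text
clock 13.4 grip 0.572 gf 31.6 pos [0.5585 0.2723 0.1848]
turn 1 x [ 0.001  -0.0007  0.0017] | shift 3 x [ 0.0003 -0.0014  0.0555]
turn 1 x [0. 0. 0.] | shift 1 x [0.    0.    0.018]
```

move_arm([
  [[0,-0.002,0.04],[0,0,0],-1],
  [[0,0,0.04],[0,0,0],-1],
  [[0,0,0.04],[0,0,0],-1],
  [[0,0,0.04],[0,0,0],-1],
  [[0,0,0.012],[0,0,0],-1],
  [[0,0,0.008],[0,0,0],-1],
  [[0,0,0.004],[0,0,0],-1],
  [[0,0,0],[0,0,0],-1],
  [[0,0,0],[0,0,0],-1],
])

```text
clock: 14.3
position: [0.5592, 0.2752, 0.048]
ee_rot: [0.989, -0.148, 0.001, -0.0]
ft_force: [0.8, -0.0, -1.5]
grip_width: 0.572
grasp_force: 31.6
```

move_arm([
  [[0,0,0.002],[0,0,0],-1],
  [[0,0,0],[0,0,0],-1],
  [[0,0,0],[0,0,0],0.2],
  [[0,0,0],[0,0,0],0.4],
  [[0,0,0],[0,0,0],0.7],
  [[0,0,0],[0,0,0],1],
  [[0,0,0],[0,0,0],1],
  [[0,0,0],[0,0,0],1],
  [[0,0,-0.03],[0,0,0],1],
  [[0,0,-0.05],[0,0,0],1],
  [[0,0,-0.05],[0,0,0],1],
  [[0,0,-0.05],[0,0,0],1],
])

```text
clock: 15.5
position: [0.5583, 0.2748, 0.1818]
ee_rot: [0.989, -0.148, -0.0, 0.0]
ft_force: [0.5, 1.2, -0.7]
grip_width: 0.998
grasp_force: 0.0
```

```bash
python3 -c "
from h import *
plan((.536,-.085,.18,73),(.536,-.085,.05,73))"
```

```text
clock 15.5 grip 0.998 gf 0.0 pos [0.5583 0.2748 0.1818]
turn 11 x [ 0.      0.     -0.1818] | shift 9 x [-0.0519  0.0124  0.0003]
turn 1 x [0. 0. 0.] | shift 3 x [0.     0.     0.0578]
```

move_arm([
  [[0.0124,0.0519,0],[0,0,0],1],
  [[0.0124,0.0519,0],[0,0,0],1],
  [[0.0124,0.0519,0],[0,0,0],1],
  [[0.0124,0.0519,0],[0,0,0],1],
  [[0.0124,0.0519,0],[0,0,0],1],
  [[0.0124,0.0519,0],[0,0,0],1],
  [[0.0124,0.0519,0],[0,0,0],1],
  [[0.0124,0.0519,0],[0,0,0],1],
  [[0.0124,0.0519,0],[0,0,0],1],
  [[0,0,0],[0,0,-0.1818],1],
  [[0,0,0],[0,0,-0.1818],1],
])

```text
clock: 16.6
position: [0.536, -0.0862, 0.1803]
ee_rot: [1.0, -0.004, 0.0, 0.0]
ft_force: [0.1, 0.7, -0.2]
grip_width: 0.999
grasp_force: 0.0
```

move_arm([
  [[0,0,0],[0,0,-0.1818],1],
  [[0,0,0],[0,0,-0.1818],1],
  [[0,0,0],[0,0,-0.1818],1],
  [[0,0,0],[0,0,-0.1818],1],
  [[0,0,0],[0,0,-0.1818],1],
  [[0,0,0],[0,0,-0.1818],1],
  [[0,0,0],[0,0,-0.1818],1],
  [[0,0,0],[0,0,-0.1818],1],
  [[0,0,0],[0,0,-0.1818],1],
  [[0,0,0],[0,0,0],1],
  [[0,0,0],[0,0,0],1],
])

```text
clock: 17.7
position: [0.5362, -0.0846, 0.1803]
ee_rot: [0.805, 0.593, 0.0, 0.0]
ft_force: [0.4, 0.8, -1.1]
grip_width: 1.004
grasp_force: 0.0
```

```bash
python3 -c "
from h import *
plan((.536,-.085,.05,73))"
```

```text
clock 17.7 grip 1.004 gf 0.0 pos [ 0.5362 -0.0846  0.1803]
turn 1 x [ 0.0001 -0.     -0.0053] | shift 3 x [-0.0002 -0.      0.0579]
```

move_arm([
  [[0,0,0.04],[0,0,0],1],
  [[0,0,0.05],[0,0,0],1],
  [[0,0,0.05],[0,0,0],1],
  [[0,0,0.042],[0,0,0],1],
  [[0,0,0],[0,0,0],1],
  [[0,0,0],[0,0,0],-1],
  [[0,0,0],[0,0,0],-1],
  [[0,0,0],[0,0,0],-1],
  [[0,0,0],[0,0,0],-1],
  [[0,0,0],[0,0,0],-1],
  [[0,0,0],[0,0,0],-1],
  [[0,0,0],[0,0,0],-1],
])

```text
clock: 18.9
position: [0.5373, -0.0848, 0.0457]
ee_rot: [0.804, 0.595, 0.001, 0.001]
ft_force: [-1.8, 0.5, 8.3]
grip_width: 0.439
grasp_force: 29.4
```

move_arm([
  [[0,0,0],[0,0,0],-1],
  [[0,0,-0.03],[0,0,0],-1],
  [[0,0,-0.05],[0,0,0],-1],
  [[0,0,-0.05],[0,0,0],-1],
  [[0,0,-0.06],[0,0,0],-1],
  [[0,0,0],[0,0,0],-1],
])

```text
clock: 19.5
position: [0.5395, -0.0848, 0.1935]
ee_rot: [0.804, 0.595, 0.004, 0.004]
ft_force: [1.9, -0.5, -1.5]
grip_width: 0.446
grasp_force: 30.3
```

```bash
python3 -c "
from h import *
plan((.426,.275,.185,73),(.426,.275,.185,-17))"
```

```text
clock 19.5 grip 0.446 gf 30.3 pos [ 0.5395 -0.0848  0.1935]
turn 1 x [ 0.014  -0.0016 -0.0002] | shift 9 x [ 0.0461 -0.0317  0.0013]
turn 11 x [0.     0.     0.1818] | shift 1 x [0. 0. 0.]
```

move_arm([
  [[0.03,-0.02,0],[0,0,0],-1],
  [[0.046,-0.032,0],[0,0,0],-1],
  [[0.046,-0.032,0],[0,0,0],-1],
  [[0.046,-0.032,0],[0,0,0],-1],
  [[0.046,-0.032,0],[0,0,0],-1],
  [[0.046,-0.032,0],[0,0,0],-1],
  [[0.046,-0.032,0],[0,0,0],-1],
  [[0.046,-0.032,0],[0,0,0],-1],
  [[0.046,-0.032,0],[0,0,0],-1],
  [[0.016,-0.011,0],[0,0,0],-1],
  [[0,0,0],[0,0,0],-1],
])

```text
clock: 20.6
position: [0.4198, 0.278, 0.1867]
ee_rot: [0.802, 0.597, 0.001, -0.0]
ft_force: [0.1, -0.6, -0.4]
grip_width: 0.438
grasp_force: 30.3
```

move_arm([
  [[0,0,0],[0,0,0.1818],-1],
  [[0,0,0],[0,0,0.1818],-1],
  [[0,0,0],[0,0,0.1818],-1],
  [[0,0,0],[0,0,0.1818],-1],
  [[0,0,0],[0,0,0.1818],-1],
  [[0,0,0],[0,0,0.1818],-1],
  [[0,0,0],[0,0,0.1818],-1],
  [[0,0,0],[0,0,0.1818],-1],
  [[0,0,0],[0,0,0.1818],-1],
  [[0,0,0],[0,0,0.1818],-1],
  [[0,0,0],[0,0,0.1818],-1],
  [[0,0,0],[0,0,0],-1],
])

```text
clock: 21.8
position: [0.4217, 0.2742, 0.1865]
ee_rot: [0.989, -0.148, 0.0, 0.0]
ft_force: [0.2, 0.3, -1.2]
grip_width: 0.44
grasp_force: 30.3
```

```bash
python3 -c "
from h import *
plan((.426,.275,.185,-17),(.426,.275,.041,-17))"
```

```text
clock 21.8 grip 0.440 gf 30.3 pos [0.4217 0.2742 0.1865]
turn 1 x [ 0.0003 -0.0009 -0.0003] | shift 1 x [ 0.0052 -0.0027  0.0019]
turn 1 x [0. 0. 0.] | shift 4 x [0.    0.    0.048]
```

Target z about 0.040: 0.1465 m down = 0.195 units.

move_arm([
  [[0,0,0.04],[0,0,0],-1],
  [[0,0,0.045],[0,0,0],-1],
  [[0,0,0.045],[0,0,0],-1],
  [[0,0,0.04],[0,0,0],-1],
  [[0,0,0.012],[0,0,0],-1],
  [[0,0,0.008],[0,0,0],-1],
  [[0,0,0.005],[0,0,0],-1],
  [[0,0,0],[0,0,0],-1],
  [[0,0,0],[0,0,0],-1],
])

```text
clock: 22.7
position: [0.4218, 0.2756, 0.0411]
ee_rot: [0.989, -0.148, 0.001, -0.001]
ft_force: [-0.4, 0.1, -0.9]
grip_width: 0.442
grasp_force: 30.3
```

move_arm([
  [[0,0,0.0015],[0,0,0],-1],
  [[0,0,0],[0,0,0],-1],
  [[0,0,0],[0,0,0],0],
  [[0,0,0],[0,0,0],0.3],
  [[0,0,0],[0,0,0],0.7],
  [[0,0,0],[0,0,0],1],
  [[0,0,0],[0,0,0],1],
  [[0,0,0],[0,0,0],1],
  [[0,0,-0.03],[0,0,0],1],
  [[0,0,-0.05],[0,0,0],1],
  [[0,0,-0.05],[0,0,0],1],
  [[0,0,-0.05],[0,0,0],1],
])

```text
clock: 23.9
position: [0.4208, 0.2752, 0.1753]
ee_rot: [0.989, -0.148, -0.0, 0.0]
ft_force: [0.2, -0.0, 0.3]
grip_width: 1.004
grasp_force: 0.0
```

```bash
python3 -c "
from h import *
plan((.570,-.029,.18,-17),(.570,-.029,.015,-17))
a=vision.camera('top')['pixels'][130:260,130:345,::-1];cv2.imwrite('pics/t2.png',cv2.resize(a,None,fx=3.7,fy=3.7,interpolation=2))"
```

```text
clock 23.9 grip 1.004 gf 0.0 pos [0.4208 0.2752 0.1753]
turn 1 x [0.0003 0.0002 0.0006] | shift 8 x [ 0.0386  0.0412 -0.0008]
turn 1 x [0. 0. 0.] | shift 4 x [0.    0.    0.055]
```

View pics/t2.png

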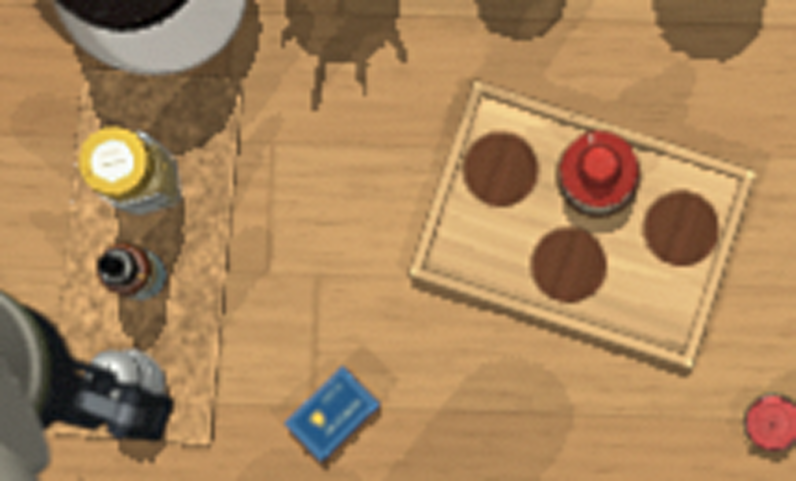

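All three stand on the mat, at (115,162), (118,268) and about (130,370), and the timer is unmoved at (600,170). The three bare discs show at (501,168), (682,228) and (569,265).

move_arm([
  [[0.0386,0.0412,0],[0,0,0],1],
  [[0.0386,0.0412,0],[0,0,0],1],
  [[0.0386,0.0412,0],[0,0,0],1],
  [[0.0386,0.0412,0],[0,0,0],1],
  [[0.0386,0.0412,0],[0,0,0],1],
  [[0.0386,0.0412,0],[0,0,0],1],
  [[0.0386,0.0412,0],[0,0,0],1],
  [[0.0386,0.0412,0],[0,0,0],1],
  [[0,0,0],[0,0,0],1],
  [[0,0,0],[0,0,0],1],
])

```text
clock: 24.95
position: [0.5705, -0.0297, 0.1734]
ee_rot: [0.989, -0.149, -0.0, 0.0]
ft_force: [-0.6, 0.3, 0.3]
grip_width: 1.001
grasp_force: 0.0
```

```bash
python3 -c "
from h import *
plan((.570,-.029,.015,-17))
for u,v in ((501,168),(682,228),(569,265)): print(unproj('top',crop(u,v,3.7,130,130),.01))"
```

```text
clock 24.9 grip 1.001 gf 0.0 pos [ 0.5705 -0.0297  0.1734]
turn 1 x [ 0.0004  0.0007 -0.0022] | shift 4 x [-0.0002 -0.0002  0.0528]
[0.57296206 0.03733005]
[ 0.53559374 -0.08564078]
[ 0.50855165 -0.01036775]
```

move_arm([
  [[0,0,0.04],[0,0,0],1],
  [[0,0,0.05],[0,0,0],1],
  [[0,0,0.05],[0,0,0],1],
  [[0,0,0.04],[0,0,0],1],
  [[0,0,0.025],[0,0,0],1],
  [[0,0,0.004],[0,0,0],1],
  [[0,0,0],[0,0,0],1],
  [[0,0,0],[0,0,0],-1],
  [[0,0,0],[0,0,0],-1],
  [[0,0,0],[0,0,0],-1],
  [[0,0,0],[0,0,0],-1],
  [[0,0,0],[0,0,0],-1],
])

```text
clock: 26.2
position: [0.5713, -0.0286, 0.0187]
ee_rot: [0.989, -0.148, 0.001, -0.0]
ft_force: [-1.9, 0.7, 7.7]
grip_width: 0.595
grasp_force: 30.3
```

move_arm([
  [[0,0,0],[0,0,0],-1],
  [[0,0,0],[0,0,0],-1],
])

```text
clock: 26.4
position: [0.5713, -0.0286, 0.0186]
ee_rot: [0.989, -0.148, 0.001, -0.0]
ft_force: [-1.0, -0.1, 6.1]
grip_width: 0.593
grasp_force: 30.3
```

move_arm([
  [[0,0,-0.02],[0,0,0],-1],
  [[0,0,-0.05],[0,0,0],-1],
  [[0,0,-0.05],[0,0,0],-1],
  [[0,0,-0.03],[0,0,0],-1],
  [[0,0,0],[0,0,0],-1],
  [[0,0,0],[0,0,0],-1],
])

```text
clock: 27.0
position: [0.5707, -0.0288, 0.1307]
ee_rot: [0.989, -0.148, 0.001, -0.0]
ft_force: [-0.2, -0.6, -1.9]
grip_width: 0.592
grasp_force: 31.9
```

```bash
python3 -c "
from h import *
plan((.4517,-.2935,.12,-17))
cv2.imwrite('pics/s3.png',cv2.resize(vision.camera('side')['pixels'][100:380,150:400,::-1],None,fx=2.1,fy=2.1))
a=vision.camera('top')['pixels'].astype(int)
m=((a.min(2)>200)).astype('uint8'); n,l,s,c=cv2.connectedComponentsWithStats(m[200:255,360:430].copy()); i=1+s[1:,4].argmax(); print(s[i],unproj('top',c[i]+[360,200],.008))"
```

```text
clock 27.0 grip 0.592 gf 31.9 pos [ 0.5707 -0.0288  0.1307]
turn 1 x [-0.0006 -0.0019  0.0004] | shift 7 x [-0.0069  0.0548  0.002 ]
[  17    9   38   37 1092] [ 0.4522849  -0.28956943]
```

View pics/s3.png

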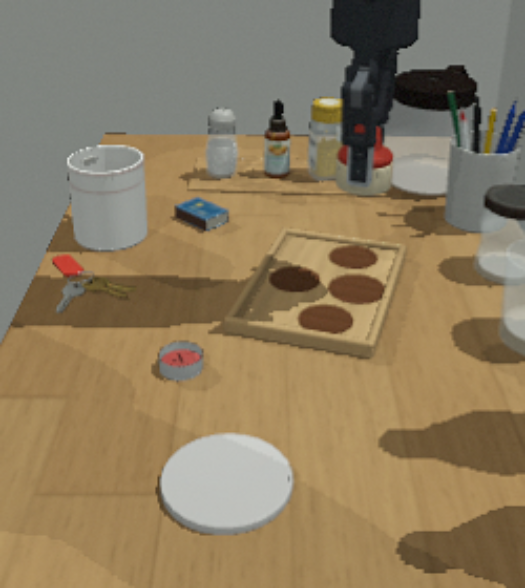

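The timer is held at about (365,165), and the three still stand on the mat. The coaster is free at (226,480).

move_arm([
  [[-0.004,0.03,0],[0,0,0],-1],
  [[-0.007,0.055,0],[0,0,0],-1],
  [[-0.007,0.055,0],[0,0,0],-1],
  [[-0.007,0.055,0],[0,0,0],-1],
  [[-0.007,0.055,0],[0,0,0],-1],
  [[-0.007,0.055,0],[0,0,0],-1],
  [[-0.007,0.055,0],[0,0,0],-1],
  [[-0.003,0.022,0],[0,0,0],-1],
  [[0,0,0],[0,0,0],-1],
  [[0,0,0],[0,0,0],-1],
  [[0,0,0],[0,0,0],-1],
])

```text
clock: 28.25
position: [0.4522, -0.2905, 0.1292]
ee_rot: [0.989, -0.147, -0.0, -0.0]
ft_force: [-0.0, 0.6, -1.3]
grip_width: 0.592
grasp_force: 31.9
```

```bash
python3 -c "
from h import *
plan((.452,-.292,.018,-17))"
```

```text
clock 28.2 grip 0.592 gf 31.9 pos [ 0.4522 -0.2905  0.1292]
turn 1 x [-0.0007  0.001   0.0031] | shift 3 x [0.0001 0.0006 0.0494]
```

move_arm([
  [[0,0.001,0.03],[0,0,0],-1],
  [[0,0,0.045],[0,0,0],-1],
  [[0,0,0.04],[0,0,0],-1],
  [[0,0,0.02],[0,0,0],-1],
  [[0,0,0.008],[0,0,0],-1],
  [[0,0,0.004],[0,0,0],-1],
  [[0,0,0],[0,0,0],-1],
  [[0,0,0],[0,0,0],-1],
  [[0,0,0],[0,0,0],-1],
])

```text
clock: 29.15
position: [0.452, -0.293, 0.0203]
ee_rot: [0.989, -0.148, 0.001, 0.0]
ft_force: [-0.3, -0.2, -0.7]
grip_width: 0.589
grasp_force: 31.9
```

move_arm([
  [[0,0,0.0025],[0,0,0],-1],
  [[0,0,0.0015],[0,0,0],-1],
  [[0,0,0],[0,0,0],-1],
  [[0,0,0],[0,0,0],-1],
])

```text
clock: 29.55
position: [0.4516, -0.2928, 0.0167]
ee_rot: [0.989, -0.148, 0.0, 0.0]
ft_force: [-0.7, 0.7, 4.2]
grip_width: 0.592
grasp_force: 32.1
```

Contact (+4 N). Release and rise.

move_arm([
  [[0,0,0],[0,0,0],0.3],
  [[0,0,0],[0,0,0],0.6],
  [[0,0,0],[0,0,0],1],
  [[0,0,0],[0,0,0],1],
  [[0,0,0],[0,0,0],1],
  [[0,0,0],[0,0,0],1],
  [[0,0,-0.03],[0,0,0],1],
  [[0,0,-0.05],[0,0,0],1],
  [[0,0,-0.05],[0,0,0],1],
  [[0,0,-0.05],[0,0,0],1],
  [[0,0,-0.05],[0,0,0],1],
  [[0,0,0],[0,0,0],1],
])

```text
clock: 30.75
position: [0.4536, -0.2942, 0.1943]
ee_rot: [0.989, -0.148, 0.004, 0.001]
ft_force: [-0.5, -0.8, -0.7]
grip_width: 1.002
grasp_force: 0.0
```

```bash
python3 -c "
from h import *
plan((.421,.275,.185,-17),(.421,.275,.0397,-17))
cv2.imwrite('pics/s4.png',cv2.resize(vision.camera('side')['pixels'][140:380,180:380,::-1],None,fx=2.5,fy=2.5))"
```

```text
clock 30.8 grip 1.002 gf 0.0 pos [ 0.4536 -0.2942  0.1943]
turn 1 x [ 0.0014 -0.0108  0.    ] | shift 13 x [-0.0203 -0.0549  0.001 ]
turn 1 x [0. 0. 0.] | shift 4 x [0.     0.     0.0484]
```

View pics/s4.png

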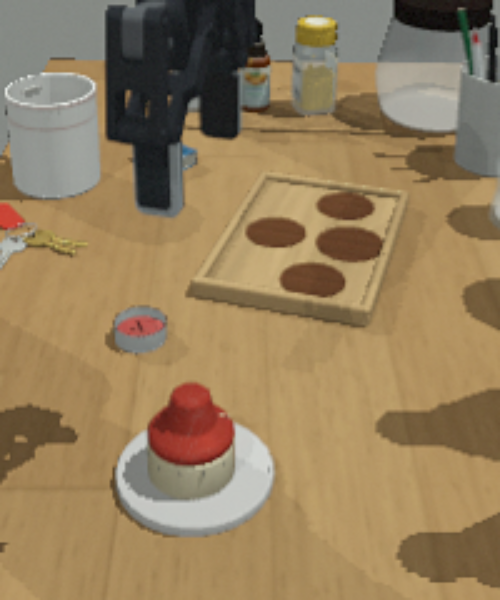

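The timer stands near the coaster's middle: base centre about (191,468), coaster centre about (195,471). Now I'll return the salt shaker.

move_arm([
  [[-0.0203,-0.0549,0.001],[0,0,0],1],
  [[-0.0203,-0.0549,0.001],[0,0,0],1],
  [[-0.0203,-0.0549,0.001],[0,0,0],1],
  [[-0.0203,-0.0549,0.001],[0,0,0],1],
  [[-0.0203,-0.0549,0.001],[0,0,0],1],
  [[-0.0203,-0.0549,0.001],[0,0,0],1],
  [[-0.0203,-0.0549,0.001],[0,0,0],1],
  [[-0.0203,-0.0549,0.001],[0,0,0],1],
  [[-0.0203,-0.0549,0.001],[0,0,0],1],
  [[-0.0203,-0.0549,0.001],[0,0,0],1],
  [[-0.0203,-0.0549,0.001],[0,0,0],1],
  [[-0.0203,-0.0549,0.001],[0,0,0],1],
])

```text
clock: 32.0
position: [0.42, 0.2345, 0.1787]
ee_rot: [0.989, -0.148, -0.001, 0.0]
ft_force: [1.7, -0.1, -0.6]
grip_width: 0.997
grasp_force: 0.0
```

move_arm([
  [[-0.0203,-0.0549,0.001],[0,0,0],1],
  [[0,0,0],[0,0,0],1],
  [[0,0,0],[0,0,0],1],
])

```text
clock: 32.3
position: [0.4175, 0.2774, 0.1777]
ee_rot: [0.989, -0.147, -0.001, 0.001]
ft_force: [0.5, -0.5, -0.3]
grip_width: 0.999
grasp_force: 0.0
```

```bash
python3 -c "
from h import *
plan((.422,.2755,.0397,-17))"
```

```text
clock 32.3 grip 0.999 gf 0.0 pos [0.4175 0.2774 0.1777]
turn 1 x [0.0021 0.0023 0.0033] | shift 4 x [0.0016 0.0002 0.046 ]
```

move_arm([
  [[0.006,0.001,0.04],[0,0,0],1],
  [[0,0,0.05],[0,0,0],1],
  [[0,0,0.05],[0,0,0],1],
  [[0,0,0.044],[0,0,0],1],
  [[0,0,0],[0,0,0],1],
  [[0,0,0],[0,0,0],-1],
  [[0,0,0],[0,0,0],-1],
  [[0,0,0],[0,0,0],-1],
  [[0,0,0],[0,0,0],-1],
  [[0,0,0],[0,0,0],-1],
  [[0,0,0],[0,0,0],-1],
  [[0,0,0],[0,0,0],-1],
])

```text
clock: 33.5
position: [0.4237, 0.2756, 0.0429]
ee_rot: [0.989, -0.148, 0.001, -0.001]
ft_force: [-1.7, -1.3, 7.1]
grip_width: 0.434
grasp_force: 29.5
```

move_arm([
  [[0,0,0],[0,0,0],-1],
  [[0,0,-0.03],[0,0,0],-1],
  [[0,0,-0.05],[0,0,0],-1],
  [[0,0,-0.05],[0,0,0],-1],
  [[0,0,-0.06],[0,0,0],-1],
  [[0,0,0],[0,0,0],-1],
  [[0,0,0],[0,0,0],-1],
])

```text
clock: 34.2
position: [0.4231, 0.2752, 0.1852]
ee_rot: [0.989, -0.148, 0.001, -0.001]
ft_force: [0.1, -0.9, -0.7]
grip_width: 0.433
grasp_force: 30.3
```

```bash
python3 -c "
from h import *
plan((.536,-.0855,.182,-17),(.536,-.0855,.044,-17))"
```

```text
clock 34.2 grip 0.433 gf 30.3 pos [0.4231 0.2752 0.1852]
turn 1 x [-0.0029 -0.0028  0.0002] | shift 9 x [0.0316 0.0462 0.0005]
turn 1 x [0. 0. 0.] | shift 4 x [0.    0.    0.046]
```

move_arm([
  [[0.022,0.032,0],[0,0,0],-1],
  [[0.0316,0.0462,0],[0,0,0],-1],
  [[0.0316,0.0462,0],[0,0,0],-1],
  [[0.0316,0.0462,0],[0,0,0],-1],
  [[0.0316,0.0462,0],[0,0,0],-1],
  [[0.0316,0.0462,0],[0,0,0],-1],
  [[0.0316,0.0462,0],[0,0,0],-1],
  [[0.0316,0.0462,0],[0,0,0],-1],
  [[0.0316,0.0462,0],[0,0,0],-1],
  [[0.0094,0.0142,0],[0,0,0],-1],
  [[0,0,0],[0,0,0],-1],
  [[0,0,0],[0,0,0],-1],
])

```text
clock: 35.4
position: [0.5347, -0.0844, 0.1828]
ee_rot: [0.989, -0.147, -0.001, -0.0]
ft_force: [0.0, 0.5, -1.2]
grip_width: 0.431
grasp_force: 30.3
```

```bash
python3 -c "
from h import *
plan((.536,-.085,.0495,-17))"
```

```text
clock 35.4 grip 0.431 gf 30.3 pos [ 0.5347 -0.0844  0.1828]
turn 1 x [-0.0001  0.0023  0.0014] | shift 3 x [0.0006 0.0001 0.0592]
```

move_arm([
  [[0.001,0,0.04],[0,0,0],-1],
  [[0,0,0.045],[0,0,0],-1],
  [[0,0,0.045],[0,0,0],-1],
  [[0,0,0.028],[0,0,0],-1],
  [[0,0,0.01],[0,0,0],-1],
  [[0,0,0.006],[0,0,0],-1],
  [[0,0,0.004],[0,0,0],-1],
  [[0,0,0],[0,0,0],-1],
  [[0,0,0],[0,0,0],-1],
])

```text
clock: 36.3
position: [0.5366, -0.0858, 0.0511]
ee_rot: [0.989, -0.148, 0.001, -0.0]
ft_force: [0.0, -0.5, -0.4]
grip_width: 0.431
grasp_force: 30.3
```

move_arm([
  [[0,0,0.0025],[0,0,0],-1],
  [[0,0,0],[0,0,0],-1],
  [[0,0,0],[0,0,0],0],
  [[0,0,0],[0,0,0],0.3],
  [[0,0,0],[0,0,0],0.7],
  [[0,0,0],[0,0,0],1],
  [[0,0,0],[0,0,0],1],
  [[0,0,0],[0,0,0],1],
  [[0,0,-0.03],[0,0,0],1],
  [[0,0,-0.05],[0,0,0],1],
  [[0,0,-0.05],[0,0,0],1],
  [[0,0,-0.05],[0,0,0],1],
])

```text
clock: 37.5
position: [0.5357, -0.0858, 0.1848]
ee_rot: [0.989, -0.148, -0.0, 0.0]
ft_force: [1.6, 0.3, -0.7]
grip_width: 1.001
grasp_force: 0.0
```

```bash
python3 -c "
from h import *
plan((.559,.275,.185,-17),(.559,.275,.045,-17))"
```

```text
clock 37.5 grip 1.001 gf 0.0 pos [ 0.5357 -0.0858  0.1848]
turn 1 x [0.0002 0.0001 0.0003] | shift 9 x [-0.0123 -0.0521 -0.    ]
turn 1 x [0. 0. 0.] | shift 4 x [0.     0.     0.0467]
```

move_arm([
  [[-0.0123,-0.0521,0],[0,0,0],1],
  [[-0.0123,-0.0521,0],[0,0,0],1],
  [[-0.0123,-0.0521,0],[0,0,0],1],
  [[-0.0123,-0.0521,0],[0,0,0],1],
  [[-0.0123,-0.0521,0],[0,0,0],1],
  [[-0.0123,-0.0521,0],[0,0,0],1],
  [[-0.0123,-0.0521,0],[0,0,0],1],
  [[-0.0123,-0.0521,0],[0,0,0],1],
  [[-0.0123,-0.0521,0],[0,0,0],1],
  [[0,0,0],[0,0,0],1],
  [[0,0,0],[0,0,0],1],
])

```text
clock: 38.6
position: [0.5589, 0.2757, 0.1828]
ee_rot: [0.989, -0.147, -0.0, 0.0]
ft_force: [-0.4, -0.4, -0.3]
grip_width: 1.0
grasp_force: 0.0
```

```bash
python3 -c "
from h import *
plan((.559,.275,.045,-17))"
```

```text
clock 38.6 grip 1.000 gf 0.0 pos [0.5589 0.2757 0.1828]
turn 1 x [0.0007 0.0006 0.0029] | shift 4 x [0.0001 0.0002 0.0459]
```

move_arm([
  [[0,0,0.04],[0,0,0],1],
  [[0,0,0.05],[0,0,0],1],
  [[0,0,0.05],[0,0,0],1],
  [[0,0,0.044],[0,0,0],1],
  [[0,0,0],[0,0,0],1],
  [[0,0,0],[0,0,0],-1],
  [[0,0,0],[0,0,0],-1],
  [[0,0,0],[0,0,0],-1],
  [[0,0,0],[0,0,0],-1],
  [[0,0,0],[0,0,0],-1],
  [[0,0,0],[0,0,0],-1],
  [[0,0,0],[0,0,0],-1],
])

```text
clock: 39.8
position: [0.5608, 0.2752, 0.048]
ee_rot: [0.989, -0.148, 0.002, -0.001]
ft_force: [0.1, 0.7, 6.5]
grip_width: 0.568
grasp_force: 30.4
```

move_arm([
  [[0,0,0],[0,0,0],-1],
  [[0,0,-0.03],[0,0,0],-1],
  [[0,0,-0.05],[0,0,0],-1],
  [[0,0,-0.05],[0,0,0],-1],
  [[0,0,-0.05],[0,0,0],-1],
  [[0,0,0],[0,0,0],-1],
  [[0,0,0],[0,0,0],-1],
])

```text
clock: 40.5
position: [0.56, 0.2751, 0.1823]
ee_rot: [0.989, -0.148, 0.001, -0.001]
ft_force: [0.4, 0.5, -1.7]
grip_width: 0.566
grasp_force: 31.6
```

```bash
python3 -c "
from h import *
plan((.572,.037,.182,-17))"
```

```text
clock 40.5 grip 0.566 gf 31.6 pos [0.56   0.2751 0.1823]
turn 1 x [-0.003  -0.0033  0.0003] | shift 6 x [0.018  0.0498 0.0001]
```

move_arm([
  [[0.009,0.025,0],[0,0,0],-1],
  [[0.018,0.0498,0],[0,0,0],-1],
  [[0.018,0.0498,0],[0,0,0],-1],
  [[0.018,0.0498,0],[0,0,0],-1],
  [[0.018,0.0498,0],[0,0,0],-1],
  [[0.018,0.0498,0],[0,0,0],-1],
  [[0.009,0.025,0],[0,0,0],-1],
  [[0,0,0],[0,0,0],-1],
  [[0,0,0],[0,0,0],-1],
])

```text
clock: 41.4
position: [0.5708, 0.0368, 0.1795]
ee_rot: [0.989, -0.148, -0.001, 0.0]
ft_force: [-0.9, 1.6, -0.5]
grip_width: 0.565
grasp_force: 31.6
```

```bash
python3 -c "
from h import *
plan((.572,.037,.0545,-17))"
```

```text
clock 41.4 grip 0.565 gf 31.6 pos [0.5708 0.0368 0.1795]
turn 1 x [ 0.0003  0.0016 -0.0003] | shift 3 x [ 0.0005 -0.0002  0.0556]
```

move_arm([
  [[0.001,0,0.04],[0,0,0],-1],
  [[0,0,0.045],[0,0,0],-1],
  [[0,0,0.045],[0,0,0],-1],
  [[0,0,0.018],[0,0,0],-1],
  [[0,0,0.01],[0,0,0],-1],
  [[0,0,0.006],[0,0,0],-1],
  [[0,0,0.004],[0,0,0],-1],
  [[0,0,0],[0,0,0],-1],
  [[0,0,0],[0,0,0],-1],
])

```text
clock: 42.3
position: [0.5726, 0.0365, 0.0552]
ee_rot: [0.989, -0.148, 0.001, -0.0]
ft_force: [0.1, -0.7, -0.7]
grip_width: 0.564
grasp_force: 31.6
```

move_arm([
  [[0,0,0.0015],[0,0,0],-1],
  [[0,0,0],[0,0,0],-1],
  [[0,0,0],[0,0,0],0.2],
  [[0,0,0],[0,0,0],0.4],
  [[0,0,0],[0,0,0],0.7],
  [[0,0,0],[0,0,0],1],
  [[0,0,0],[0,0,0],1],
  [[0,0,0],[0,0,0],1],
  [[0,0,-0.03],[0,0,0],1],
  [[0,0,-0.05],[0,0,0],1],
  [[0,0,-0.05],[0,0,0],1],
  [[0,0,-0.05],[0,0,0],1],
])

```text
clock: 43.5
position: [0.5718, 0.0364, 0.1897]
ee_rot: [0.989, -0.148, -0.0, 0.0]
ft_force: [1.8, 0.9, 0.5]
grip_width: 1.003
grasp_force: 0.0
```

```bash
python3 -c "
from h import *
plan((.4945,.2745,.182,-17),(.4945,.2745,.0385,-17))"
```

```text
clock 43.5 grip 1.003 gf 0.0 pos [0.5718 0.0364 0.1897]
turn 1 x [0.0001 0.0001 0.0004] | shift 6 x [-0.0319 -0.0456  0.0017]
turn 1 x [0. 0. 0.] | shift 4 x [0.     0.     0.0478]
```

move_arm([
  [[-0.0319,-0.0456,0.0017],[0,0,0],1],
  [[-0.0319,-0.0456,0.0017],[0,0,0],1],
  [[-0.0319,-0.0456,0.0017],[0,0,0],1],
  [[-0.0319,-0.0456,0.0017],[0,0,0],1],
  [[-0.0319,-0.0456,0.0017],[0,0,0],1],
  [[-0.0319,-0.0456,0.0017],[0,0,0],1],
  [[0,0,0],[0,0,0],1],
  [[0,0,0],[0,0,0],1],
])

```text
clock: 44.3
position: [0.4942, 0.2754, 0.1804]
ee_rot: [0.989, -0.147, -0.0, 0.0]
ft_force: [-0.7, -0.0, -0.7]
grip_width: 0.999
grasp_force: 0.0
```

```bash
python3 -c "
from h import *
plan((.4945,.2745,.0385,-17))"
```

```text
clock 44.3 grip 0.999 gf 0.0 pos [0.4942 0.2754 0.1804]
turn 1 x [0.0004 0.0001 0.0033] | shift 4 x [0.0002 0.0002 0.0473]
```

move_arm([
  [[0,0.001,0.04],[0,0,0],1],
  [[0,0,0.05],[0,0,0],1],
  [[0,0,0.05],[0,0,0],1],
  [[0,0,0.048],[0,0,0],1],
  [[0,0,0],[0,0,0],1],
  [[0,0,0],[0,0,0],-1],
  [[0,0,0],[0,0,0],-1],
  [[0,0,0],[0,0,0],-1],
  [[0,0,0],[0,0,0],-1],
  [[0,0,0],[0,0,0],-1],
  [[0,0,0],[0,0,0],-1],
  [[0,0,0],[0,0,0],-1],
])

```text
clock: 45.5
position: [0.4955, 0.2745, 0.0412]
ee_rot: [0.989, -0.148, 0.001, -0.001]
ft_force: [0.2, -0.8, 5.9]
grip_width: 0.372
grasp_force: 29.1
```

move_arm([
  [[0,0,0],[0,0,0],-1],
  [[0,0,-0.03],[0,0,0],-1],
  [[0,0,-0.05],[0,0,0],-1],
  [[0,0,-0.05],[0,0,0],-1],
  [[0,0,-0.06],[0,0,0],-1],
  [[0,0,0],[0,0,0],-1],
  [[0,0,0],[0,0,0],-1],
])

```text
clock: 46.2
position: [0.4949, 0.2742, 0.1833]
ee_rot: [0.989, -0.148, 0.001, -0.001]
ft_force: [0.9, 0.5, -0.8]
grip_width: 0.368
grasp_force: 29.9
```

```bash
python3 -c "
from h import *
plan((.508,-.0115,.182,-17))"
```

```text
clock 46.2 grip 0.368 gf 29.9 pos [0.4949 0.2742 0.1833]
turn 1 x [-0.0023 -0.0024  0.0004] | shift 7 x [0.0183 0.0513 0.0003]
```

move_arm([
  [[0.009,0.026,0],[0,0,0],-1],
  [[0.0183,0.0513,0],[0,0,0],-1],
  [[0.0183,0.0513,0],[0,0,0],-1],
  [[0.0183,0.0513,0],[0,0,0],-1],
  [[0.0183,0.0513,0],[0,0,0],-1],
  [[0.0183,0.0513,0],[0,0,0],-1],
  [[0.0183,0.0513,0],[0,0,0],-1],
  [[0.0093,0.0253,0],[0,0,0],-1],
  [[0,0,0],[0,0,0],-1],
  [[0,0,0],[0,0,0],-1],
])

```text
clock: 47.2
position: [0.507, -0.0116, 0.1809]
ee_rot: [0.989, -0.148, -0.001, 0.0]
ft_force: [0.1, 0.2, -0.8]
grip_width: 0.372
grasp_force: 29.9
```

```bash
python3 -c "
from h import *
plan((.508,-.0115,.0475,-17))"
```

```text
clock 47.2 grip 0.372 gf 29.9 pos [ 0.507  -0.0116  0.1809]
turn 1 x [ 0.0007  0.0023 -0.0003] | shift 3 x [ 0.0004 -0.0002  0.0593]
```

move_arm([
  [[0.001,0,0.04],[0,0,0],-1],
  [[0,0,0.045],[0,0,0],-1],
  [[0,0,0.045],[0,0,0],-1],
  [[0,0,0.028],[0,0,0],-1],
  [[0,0,0.01],[0,0,0],-1],
  [[0,0,0.006],[0,0,0],-1],
  [[0,0,0.004],[0,0,0],-1],
  [[0,0,0],[0,0,0],-1],
  [[0,0,0],[0,0,0],-1],
])

```text
clock: 48.1
position: [0.509, -0.0118, 0.0494]
ee_rot: [0.989, -0.148, 0.001, -0.0]
ft_force: [0.1, 0.1, -1.3]
grip_width: 0.366
grasp_force: 29.9
```

move_arm([
  [[0,0,0.0025],[0,0,0],-1],
  [[0,0,0],[0,0,0],-1],
  [[0,0,0],[0,0,0],-0.1],
  [[0,0,0],[0,0,0],0.2],
  [[0,0,0],[0,0,0],0.6],
  [[0,0,0],[0,0,0],1],
  [[0,0,0],[0,0,0],1],
  [[0,0,0],[0,0,0],1],
  [[0,0,-0.03],[0,0,0],1],
  [[0,0,-0.05],[0,0,0],1],
  [[0,0,-0.05],[0,0,0],1],
  [[0,0,-0.05],[0,0,0],1],
])

```text
clock: 49.3
position: [0.5081, -0.012, 0.1831]
ee_rot: [0.989, -0.148, -0.0, 0.0]
ft_force: [0.2, 1.0, -0.3]
grip_width: 0.997
grasp_force: 0.0
```

move_arm([
  [[0,0,-0.05],[0,0,0],1],
  [[-0.05,0,0],[0,0,0],1],
  [[-0.05,0,0],[0,0,0],1],
  [[0,0,0],[0,0,0],1],
  [[0,0,0],[0,0,0],1],
])

```text
clock: 49.8
position: [0.4366, 0.0101, 0.2195]
ee_rot: [0.989, -0.147, 0.001, -0.0]
ft_force: [-0.1, 0.6, 0.0]
grip_width: 1.002
grasp_force: 0.0
```

```bash
python3 -c "
from h import *
o=manip.get_obs(); print(o['position'],o['clock'])
a=cam('top')['pixels'][:,:,::-1];b=cam('side')['pixels'][:,:,::-1]
r=cv2.imread('pics/raw.png')
f=lambda i:cv2.resize(i,None,fx=3.5,fy=3.5,interpolation=2)
cv2.imwrite('pics/e1.png',np.vstack([f(r[148:233,235:430]),f(a[148:255-22,235:430])]))
cv2.imwrite('pics/e2.png',cv2.resize(b[150:380,200:400],None,fx=2.6,fy=2.6))"
```

```text
[0.43655081 0.0100563  0.21952973] 49.8
```

View pics/e1.png

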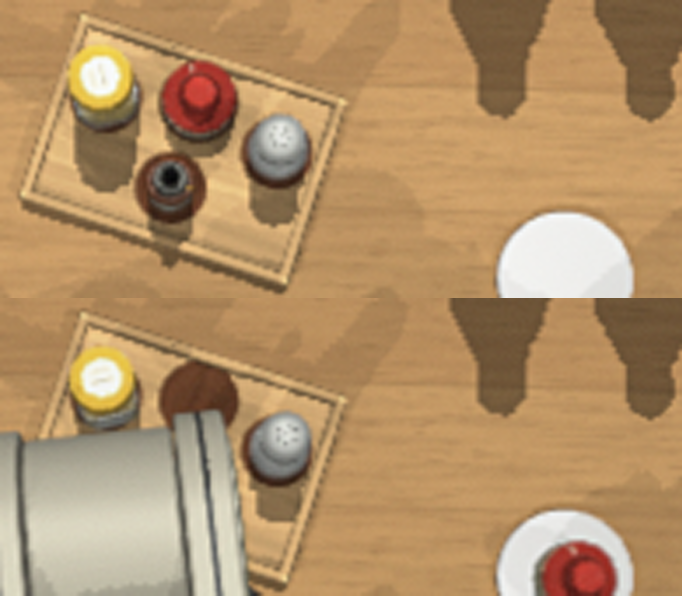

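View pics/e2.png

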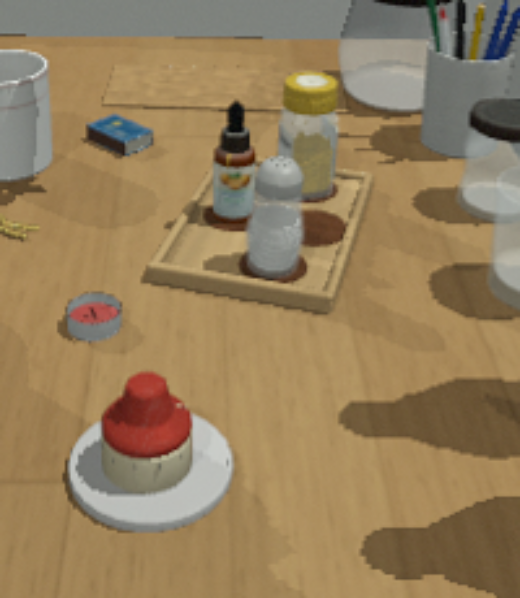

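The top view shows the spice jar and salt shaker at their original pixels, (103,380) and (280,445), within 1–2 mm. The side view shows the dropper on its disc at (235,215), the timer in the middle of the coaster at (148,460), and the matchbox and tea light unmoved.

```bash
python3 -c "
from workcell import order
print(order.hand_in())"
```

```text
the job is handed in; nothing more can be done
None
```

The job is handed in, with no verdict shown: the timer stands in the middle of the coaster, and the salt shaker, spice jar and dropper bottle are back upright on their own spots, with the matchbox and tea light unmoved in the last pictures.

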